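# Reset three pop-up service indicators in line order

### The job

The filters have been changed, so reset the pop-up indicators on the three air-line heads: with a fingertip, lightly press the white button on top of each head in the order of the air flow, the widest head first, then the middle-sized one, then the narrowest, each until its black band has clearly gone inside, without ramming it against its stop. Do not pick up, tip or push away the heads, and leave the collar, ring and bearing beside them alone.

Things in the scene. Friction and masses are not known exactly. Their poses are not given: they have to be found in the camera images.
- wide: the wide air-line head: a loose round aluminium body 72 mm in diameter and 66 mm tall, 0.28 to 1.02 kg, standing upright on the bench, with a small round port on each side and one white button in the middle of its flat top. Origin: centre of its underside, on the bench; z up. The three heads differ in width and height only and may stand in any arrangement
- wide_top (a point): centre of the top face of the wide head's button (18 mm in diameter, vertical). It stands 24 mm above the head's flat top when fully popped up and moves down with the button
- wide_button (a joint): how far the wide head's button has been pressed down, m: 0 fully popped up, 0.020 at its hard stop (still 4 mm proud). Starts between 0 and 0.002. Resists with about 3 N of friction (a little more when pressed fast) all the way, has no spring, stays where it is left. Its black band, 3.5 to 6 mm above the head's top when popped up, has gone inside from 0.006 on
- middle: the middle air-line head: a loose round aluminium body 54 mm in diameter and 76 mm tall, 0.28 to 1.02 kg, standing upright on the bench, with a small round port on each side and one white button in the middle of its flat top. Origin: centre of its underside, on the bench; z up. The three heads differ in width and height only and may stand in any arrangement
- middle_top (a point): centre of the top face of the middle head's button (18 mm in diameter, vertical). It stands 24 mm above the head's flat top when fully popped up and moves down with the button
- middle_button (a joint): how far the middle head's button has been pressed down, m: 0 fully popped up, 0.020 at its hard stop (still 4 mm proud). Starts between 0 and 0.002. Resists with about 3 N of friction (a little more when pressed fast) all the way, has no spring, stays where it is left. Its black band, 3.5 to 6 mm above the head's top when popped up, has gone inside from 0.006 on
- narrow: the narrow air-line head: a loose round aluminium body 38 mm in diameter and 86 mm tall, 0.28 to 1.02 kg, standing upright on the bench, with a small round port on each side and one white button in the middle of its flat top. Origin: centre of its underside, on the bench; z up. The three heads differ in width and height only and may stand in any arrangement
- narrow_top (a point): centre of the top face of the narrow head's button (18 mm in diameter, vertical). It stands 24 mm above the head's flat top when fully popped up and moves down with the button
- narrow_button (a joint): how far the narrow head's button has been pressed down, m: 0 fully popped up, 0.020 at its hard stop (still 4 mm proud). Starts between 0 and 0.002. Resists with about 3 N of friction (a little more when pressed fast) all the way, has no spring, stays where it is left. Its black band, 3.5 to 6 mm above the head's top when popped up, has gone inside from 0.006 on
- collar: loose aluminium collar, 41 mm in diameter, 41 mm tall, a bystander; origin centre of its underside. It and the heads stand near two fixed grey bins: one at the robot's right, rim 0.17 m high, right of y = -0.31 and nearer than x = 0.48, and one at the left, 0.13 m high, left of y = -0.12 and beyond x = 0.44
- ring_gauge: loose flat steel ring with a dark edge, 65 mm in diameter, 14 mm tall, a bystander; origin centre of its underside
- bearing: loose ball bearing lying flat, 32 mm in diameter, 9 mm tall, a bystander; origin centre of its underside
Mind the look-alikes: they are no part of the job. What is shaped like the wide but yellow is not meant.

How it is judged:
By the outcome, as a careful person would: the job done as asked, in the order asked, and still so for the second after the job is handed in, with the robot touching nothing.
It also fails if it takes over 45 s, if anything falls off the work surface, if the arm or the gripper's body presses on something with over 40 N, if the wrist force passes 120 N, or if a joint passes its speed limit or range.

### The arm

A 7-joint arm with a two-finger parallel gripper is mounted at the origin on a cart in front of the work surface, level with it; the furniture and walls round the work are solid. World frame = base frame: x ahead of the robot, y to its left, z up, the work surface at z = 0. Lengths are in m, angles in rad, forces in N, time in s.
With the tool pointing down it reaches from about 0.4 to 0.875 m from the base axis. Payload 19.3 kg.
Tool frame: the origin (TCP) lies at the very end of the fingers, on their centre line; the grasp point (between the pads) lies 19 mm behind it; z points along the fingers, y is the direction in which the jaws open and shut (so a half turn about z gives the same grasp; the last joint's range is limited). The gripper opens to 85 mm and grips with 20 to 120 N. Pads are 22 mm wide; open, the fingers measure 114 mm over their backs; the gripper's body (76 mm by 85 mm) begins 54 mm behind the grasp point. The pads swing forward as they close: fully open they stand 13 mm farther back than shut.
Start: joints at [-1.346, 0.521, -0.036, 1.599, 0.021, 1.021, -0.113], TCP at [0.182, 0.598, 0.197] pointing down, gripper open.
Joint ranges: [-2.91, 2.91], [-0.3, 2.13], [-1.5, 1.42], [0.17, 2.43], [-1.26, 4.41], [0.16, 1.93], [-2.52, 2.52]. Speed limits (rad/s): [1.89, 1.89, 2.39, 2.39, 3.01, 3.01, 3.01].

### API

Orientations are given as a unit quaternion [w, x, y, z].
In Python, from rig import r, eyes gives the robot as it stands. The module is installed in compiled form; this text tells all that it offers.
- The arm moves only by the tool send_rows, never from a script. Its argument "deltas" is a list of rows, each an object of numbers: "tx", "ty", "tz": the shift along the tool's x, y, z in m; "rx", "ry", "rz": the turn, a rotation vector about the tool's x, y, z in degrees. In form: [{"tx": .., "ty": .., "tz": .., "rx": .., "ry": .., "rz": ..}, ...]. A call has 1 to 10 rows; each row shifts and turns the pose as measured when the row begins, along the tool's axes as they then stand; what a row does not reach is not made up. A row lasts 1/10 s, in which the tool goes at most 50 mm and 8.59 degrees, less where a joint would pass 70% of its speed; a pose out of reach is approached as far as the arm can. A call is refused whole if a number of a shift passes 0.05 or a number of a turn 8.59, either way. A call with a gripper value outside its range is refused whole. "fingers" is the gripper command: -1 is shut, 1 is fully open, values between are in proportion, set as the call begins (left out, the last holds). The fingers move at their own pace and stop on an object; "newtons" is the grip in N (left out, the last holds). Time passes only in rows, so rows that do not move let the fingers close. It gives the time, the measured TCP pose, the force and the opening at its end, in the units of the state.
- r.state(): the state, without advancing time (a new reading comes with each control period).
- eyes.camera(name): name is "scene" or "top" or "wrist"; returns a dict with "image" (480x640x3 uint8, blue, green, red), "fovy" (degrees; the focal length in pixels is half the picture's height over the tangent of half this angle, whatever the lens; pixels are square), "cx", "cy" (the principal point, pixels), "dist_coeffs" ([k1, k2, p1, p2, k3] as OpenCV has them; the pictures are not rectified), "world_to_cam" (4x4, takes a point from world to camera coordinates). Camera axes: x right, y down, z forward; pixel columns grow to the right and rows downward; lengths in m; the calibration is good to about 2 mm. A picture is of the moment at which its call begins. There is no depth.
- r.close_job(): hands the job in, once; it reports no verdict.
The state is a dict: "t": time; "q": joint angles; "dq": joint speeds; "effort": joint torques, N m; "tool_pos": TCP position; "ee_rot": TCP orientation; "contact_force": force on the tool from outside, world axes, zero at the start; "moment": the same for the moment, N m; "finger_gap": finger opening in m.
Only numpy, scipy, OpenCV 4.12 (cv2) and the standard library are available. Lean on these libraries where they do the work, as an engineer would, in place of code of your own. Each camera call takes 0.05 s, during which the arm holds its last target. There are 200 camera calls.

## Working session

There is one attempt and no reset: what is moved stays moved. The work goes in short steps, Python scripts to look and compute and a tool call to move; the robot and the scene stay as the last step left them, time stands still between calls to the robot, and variables do not carry over. Pictures are saved under pics/ and viewed, about 8 in all and at most 12, crops included, and the job is handed in when it is done.

Besides the shell and the picture viewer there is one more tool, called after "Emit:" in YAML: its name, and indented under it one key for each argument. send_rows: Moves the arm, as the interface text tells. Its arguments: {"type":"object","properties":{"deltas":{"type":"array"},"fingers":{"type":"number"},"newtons":{"type":"number"}},"required":["deltas"]}

```bash
mkdir -p pics; cat > h.py <<'E'
import numpy as np, cv2
from rig import r, eyes
def K(c):
    f=240/np.tan(np.radians(c["fovy"])/2)
    return np.array([[f,0,c["cx"]],[0,f,c["cy"]],[0,0,1.]])
def ray(c,uv):
    p=cv2.undistortPoints(np.array([[uv]],float),K(c),np.array(c["dist_coeffs"],float))[0,0]
    T=np.array(c["world_to_cam"]); R,t=T[:3,:3],T[:3,3]
    return -R.T@t, R.T@np.array([p[0],p[1],1.])
def at_z(c,uv,z):
    o,d=ray(c,uv); return o+d*(z-o[2])/d[2]
def proj(c,P):
    T=np.array(c["world_to_cam"])
    return cv2.projectPoints(np.array(P,float).reshape(-1,1,3),cv2.Rodrigues(T[:3,:3])[0],T[:3,3],K(c),np.array(c["dist_coeffs"],float))[0][:,0]
E
python3 - <<'E'
from h import *
for n in ("scene","top"):
    c=eyes.camera(n); cv2.imwrite(f"pics/{n}0.png",c["image"]); print(n,c["fovy"],ray(c,(320,240)))
print(r.state())
E
```

```text
scene 51.77777244705456 (array([ 0.03059614, -0.66600638,  0.68388658]), array([ 0.61079507,  0.46809274, -0.63893714]))
top 57.82390658075167 (array([ 0.46263289, -0.24817798,  0.94168483]), array([ 0.12035916, -0.01048838, -0.99280133]))
{'t': 0.1, 'q': array([-1.34620554,  0.52195103, -0.03634285,  1.59993792,  0.02122472,
        1.02106501, -0.11274493]), 'dq': array([-0.00118266, -0.00159454,  0.00022493, -0.00196478, -0.00101036,
       -0.00087071, -0.00077253]), 'effort': array([ 5.12409359e-03, -9.28480053e+01,  1.98533133e+00, -3.70538056e+01,
        1.83493114e-02,  5.48934069e-03, -5.53001007e-05]), 'tool_pos': array([0.18152624, 0.59772543, 0.19678991]), 'ee_rot': array([-3.19451094e-05,  1.46827558e-01,  9.89161984e-01, -4.86731129e-04]), 'contact_force': array([-0.50733036,  0.18472337,  0.04021868]), 'moment': array([-0.02394358,  0.00118608, -0.01348822]), 'finger_gap': 0.08557946339875341}
```

View pics/scene0.png

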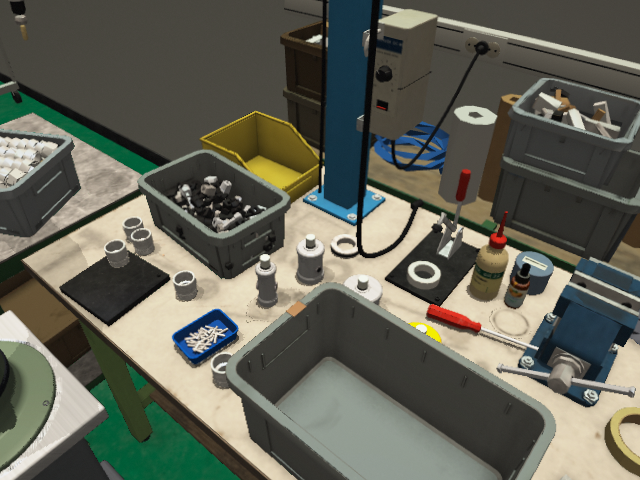

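View pics/top0.png

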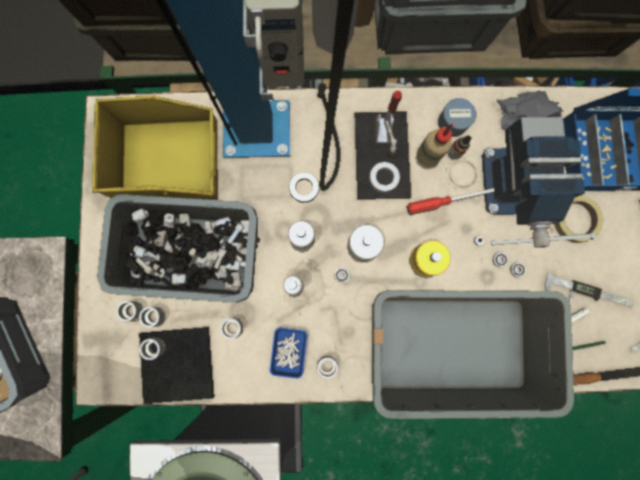

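The top view shows the wide head at about (366,242), the middle one at (301,234) and the narrow one at (292,285). The yellow decoy is at (433,258). I'll crop in to get the button centres.

```bash
python3 - <<'E'
from h import *
c=eyes.camera("top"); im=c["image"]
for n,uv,h in (("wide",(366,242),.09),("middle",(301,234),.10),("narrow",(292,285),.11),("ring",(304,187),.014),("bearing",(342,274),.009),("collar",(327,367),.041),("yel",(433,258),.09),("post",(265,130),0),("binTL",(376,294),.17)): print(n,at_z(c,uv,h).round(3))
a=cv2.resize(im[210:310,270:400],None,fx=6,fy=6,interpolation=cv2.INTER_CUBIC)
cv2.imwrite("pics/t1.png",a)
s=eyes.camera("scene"); b=cv2.resize(s["image"][220:320,240:390],None,fx=5.3,fy=5.3,interpolation=cv2.INTER_CUBIC); cv2.imwrite("pics/s1.png",b)
E
```

```text
wide [ 0.56  -0.348  0.09 ]
middle [ 0.577 -0.22   0.1  ]
narrow [ 0.478 -0.202  0.11 ]
ring [ 0.692 -0.226  0.014]
bearing [ 0.501 -0.304  0.009]
collar [ 0.311 -0.266  0.041]
yel [ 0.525 -0.48   0.09 ]
post [ 0.829 -0.14   0.   ]
binTL [ 0.458 -0.353  0.17 ]
```

View pics/t1.png

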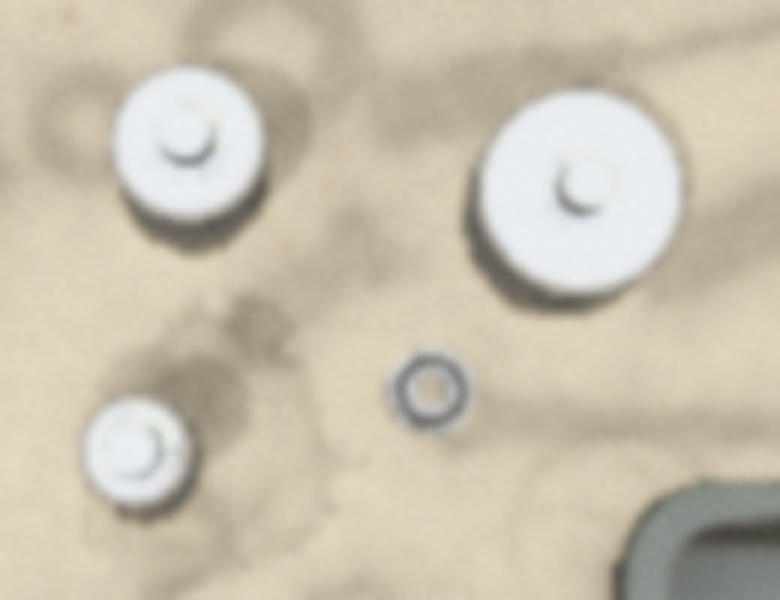

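View pics/s1.png

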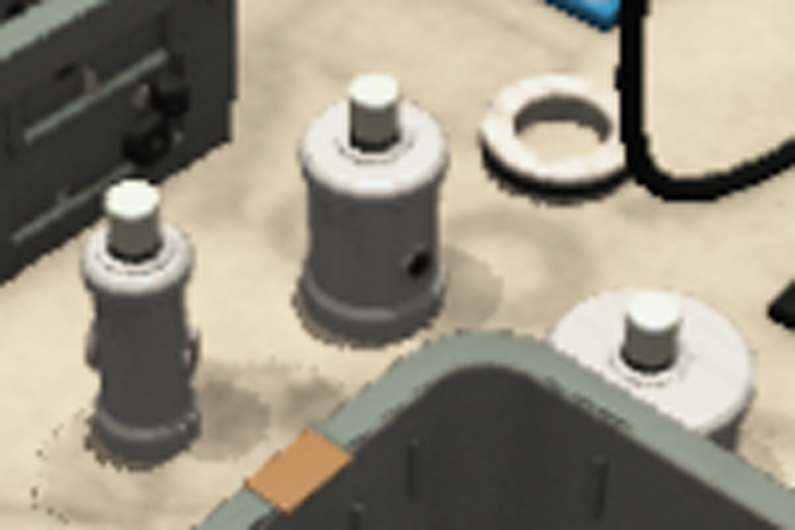

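```bash
python3 - <<'E'
from h import *
t=eyes.camera("top"); s=eyes.camera("scene")
D={"wide":((587,183),(655,312),.088+.002),"middle":((190,130),(375,90),.1),"narrow":((137,450),(131,198),.11)}
for n,(a,b,h) in D.items():
    ua=((a[0]+.5)/6-.5+270,(a[1]+.5)/6-.5+210); ub=((b[0]+.5)/5.3-.5+240,(b[1]+.5)/5.3-.5+220)
    o1,d1=ray(t,ua);o2,d2=ray(s,ub)
    A=np.c_[d1,-d2]; k=np.linalg.lstsq(A,o2-o1,rcond=None)[0]
    p,q=o1+k[0]*d1,o2+k[1]*d2
    print(n,p.round(4),q.round(4),"topz",at_z(t,ua,h).round(4),"scenez",at_z(s,ub,h).round(4))
# body
print(at_z(t,((581.5)/6-.5+270,192.5/6-.5+210),.066),at_z(t,(190.5/6-.5+270,143/6-.5+210),.076),at_z(t,(138.5/6-.5+270,451/6-.5+210),.086))
E
```

```text
wide [ 0.5637 -0.3509  0.0893] [ 0.5649 -0.3524  0.0897] topz [ 0.5636 -0.3509  0.09  ] scenez [ 0.5646 -0.3525  0.09  ]
middle [ 0.5823 -0.2209  0.1032] [ 0.582  -0.2207  0.1032] topz [ 0.5827 -0.2208  0.1   ] scenez [ 0.5851 -0.2182  0.1   ]
narrow [ 0.4789 -0.2025  0.1131] [ 0.4785 -0.2021  0.1131] topz [ 0.479  -0.2024  0.11  ] scenez [ 0.4809 -0.1996  0.11  ]
[ 0.5634688  -0.35160865  0.066     ] [ 0.58191487 -0.21995679  0.076     ] [ 0.47928304 -0.20137559  0.086     ]
```

Positions are wide (0.564,-0.351), middle (0.582,-0.2205) and narrow (0.479,-0.202). I'll lift, shut the fingers and swing clockwise around the base.

Emit:
send_rows:
  deltas:
    - {"tz": -0.05}
    - {"tz": -0.05}
    - {"tx": -0.049,"ty": -0.002,"rz": 4.5}
    - {"tx": -0.049,"ty": -0.002,"rz": 4.5}
    - {"tx": -0.049,"ty": -0.002,"rz": 4.5}
    - {"tx": -0.049,"ty": -0.002,"rz": 4.5}
    - {"tx": -0.049,"ty": -0.002,"rz": 4.5}
    - {"tx": -0.049,"ty": -0.002,"rz": 4.5}
    - {"tx": -0.049,"ty": -0.002,"rz": 4.5}
    - {"tx": -0.049,"ty": -0.002,"rz": 4.5}
  fingers: -1
  newtons: 20

```text
$.deltas[0]: bad value
```

Emit:
send_rows:
  deltas:
    - {"tx": 0.0,"ty": 0.0,"tz": -0.05,"rx": 0.0,"ry": 0.0,"rz": 0.0}
    - {"tx": 0.0,"ty": 0.0,"tz": -0.05,"rx": 0.0,"ry": 0.0,"rz": 0.0}
    - {"tx": -0.049,"ty": -0.002,"tz": 0.0,"rx": 0.0,"ry": 0.0,"rz": 4.5}
    - {"tx": -0.049,"ty": -0.002,"tz": 0.0,"rx": 0.0,"ry": 0.0,"rz": 4.5}
    - {"tx": -0.049,"ty": -0.002,"tz": 0.0,"rx": 0.0,"ry": 0.0,"rz": 4.5}
    - {"tx": -0.049,"ty": -0.002,"tz": 0.0,"rx": 0.0,"ry": 0.0,"rz": 4.5}
    - {"tx": -0.049,"ty": -0.002,"tz": 0.0,"rx": 0.0,"ry": 0.0,"rz": 4.5}
    - {"tx": -0.049,"ty": -0.002,"tz": 0.0,"rx": 0.0,"ry": 0.0,"rz": 4.5}
    - {"tx": -0.049,"ty": -0.002,"tz": 0.0,"rx": 0.0,"ry": 0.0,"rz": 4.5}
    - {"tx": -0.049,"ty": -0.002,"tz": 0.0,"rx": 0.0,"ry": 0.0,"rz": 4.5}
  fingers: -1
  newtons: 20

```text
t: 1.3
tool_pos: [0.4988, 0.3753, 0.2997]
ee_rot: [-0.001, 0.45, 0.893, -0.0]
contact_force: [0.4, 1.0, 0.4]
finger_gap: -0.0001
```

Emit:
send_rows:
  deltas:
    - {"tx": -0.049,"ty": -0.002,"tz": 0.0,"rx": 0.0,"ry": 0.0,"rz": 4.5}
    - {"tx": -0.049,"ty": -0.002,"tz": 0.0,"rx": 0.0,"ry": 0.0,"rz": 4.5}
    - {"tx": -0.049,"ty": -0.002,"tz": 0.0,"rx": 0.0,"ry": 0.0,"rz": 4.5}
    - {"tx": -0.049,"ty": -0.002,"tz": 0.0,"rx": 0.0,"ry": 0.0,"rz": 4.5}
    - {"tx": -0.049,"ty": -0.002,"tz": 0.0,"rx": 0.0,"ry": 0.0,"rz": 4.5}
    - {"tx": -0.049,"ty": -0.002,"tz": 0.0,"rx": 0.0,"ry": 0.0,"rz": 4.5}
    - {"tx": -0.049,"ty": -0.002,"tz": 0.0,"rx": 0.0,"ry": 0.0,"rz": 4.5}
    - {"tx": -0.049,"ty": -0.002,"tz": 0.0,"rx": 0.0,"ry": 0.0,"rz": 4.5}
    - {"tx": -0.049,"ty": -0.002,"tz": 0.0,"rx": 0.0,"ry": 0.0,"rz": 4.5}
    - {"tx": -0.049,"ty": -0.002,"tz": 0.0,"rx": 0.0,"ry": 0.0,"rz": 4.5}

```text
t: 2.3
tool_pos: [0.6098, -0.0982, 0.2982]
ee_rot: [-0.001, 0.768, 0.641, -0.001]
contact_force: [1.1, 0.2, -0.0]
finger_gap: -0.0003
```

```bash
cat >> h.py <<'E'
from scipy.spatial.transform import Rotation as Ro
TG={"wide":(.564,-.351,.090),"middle":(.582,-.2205,.100),"narrow":(.479,-.202,.110)}
def to(p):
    s=r.state(); w=s["ee_rot"]; R=Ro.from_quat([w[1],w[2],w[3],w[0]])
    d=R.inv().apply(np.array(p)-s["tool_pos"])
    e=(R.inv()*Ro.from_matrix(np.c_[R.as_matrix()[:,0]*[1,1,0],R.as_matrix()[:,1]*[1,1,0],[0,0,-1]])).as_rotvec(degrees=True)
    print("t",s["t"],"tcp",s["tool_pos"].round(4),"F",s["contact_force"].round(2),"delta(tool)",d.round(4),"level",e.round(2))
E
python3 -c "
from h import *
to(TG['wide'])"
```

```text
t 2.3 tcp [ 0.6098 -0.0982  0.2982] F [ 1.09  0.2  -0.01] delta(tool) [-0.2569  0.0005  0.2082] level [-0.1  0.  -0. ]
```

Emit:
send_rows:
  deltas:
    - {"tx": -0.043,"ty": 0.0,"tz": 0.0,"rx": 0.0,"ry": 0.0,"rz": 3.0}
    - {"tx": -0.043,"ty": -0.002,"tz": 0.0,"rx": 0.0,"ry": 0.0,"rz": 3.0}
    - {"tx": -0.043,"ty": -0.004,"tz": 0.0,"rx": 0.0,"ry": 0.0,"rz": 3.0}
    - {"tx": -0.043,"ty": -0.006,"tz": 0.0,"rx": 0.0,"ry": 0.0,"rz": 3.0}
    - {"tx": -0.043,"ty": 0.0,"tz": 0.03,"rx": 0.0,"ry": 0.0,"rz": 0.0}
    - {"tx": -0.03,"ty": 0.0,"tz": 0.04,"rx": 0.0,"ry": 0.0,"rz": 0.0}
    - {"tx": 0.0,"ty": 0.0,"tz": 0.02,"rx": 0.0,"ry": 0.0,"rz": 0.0}
    - {"tx": 0.0,"ty": 0.0,"tz": 0.0,"rx": 0.0,"ry": 0.0,"rz": 0.0}

```text
t: 3.1
tool_pos: [0.5189, -0.3415, 0.2089]
ee_rot: [0.001, 0.836, 0.548, -0.001]
contact_force: [0.2, -0.0, 0.6]
finger_gap: 0.0003
```

```bash
python3 -c "
from h import *
to(TG['wide'])
c=eyes.camera('wrist'); im=c['image'].copy()
for n in TG:
    u=proj(c,[TG[n],(*TG[n][:2],TG[n][2]-.024)]); print(n,u.round(0).tolist())
s=r.state(); print('tcp px',proj(c,[s['tool_pos']]))
cv2.imwrite('pics/w1.png',im)"
```

```text
t 3.1 tcp [ 0.5189 -0.3415  0.2089] F [ 0.17 -0.04  0.64] delta(tool) [0.0097 0.0449 0.1189] level [ 0.08  0.18 -0.  ]
wide [[372.0, 214.0], [368.0, 208.0]]
middle [[332.0, 43.0], [331.0, 50.0]]
narrow [[188.0, 79.0], [199.0, 83.0]]
tcp px [[320.39029188 284.70137587]]
```

View pics/w1.png

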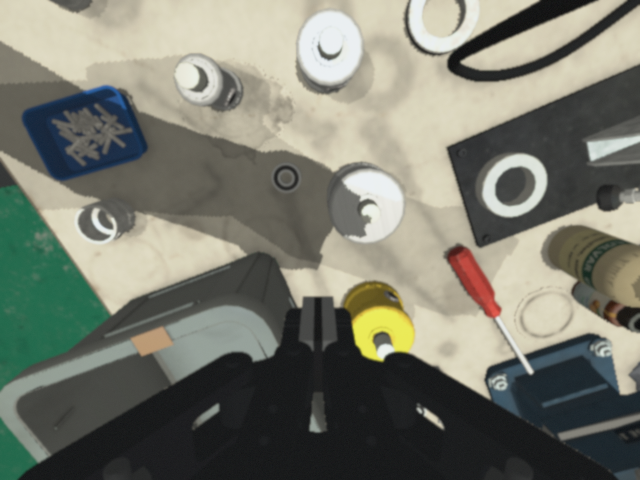

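The wrist view puts the buttons at about (370,213), (331,41) and (188,76). My projections agree within 1–3 px. Next I'll align over the wide button and come down above it.

Emit:
send_rows:
  deltas:
    - {"tx": 0.005,"ty": 0.023,"tz": 0.01,"rx": 0.0,"ry": 0.0,"rz": 0.0}
    - {"tx": 0.005,"ty": 0.022,"tz": 0.025,"rx": 0.0,"ry": 0.0,"rz": 0.0}
    - {"tx": 0.0,"ty": 0.0,"tz": 0.03,"rx": 0.0,"ry": 0.0,"rz": 0.0}
    - {"tx": 0.0,"ty": 0.0,"tz": 0.02,"rx": 0.0,"ry": 0.0,"rz": 0.0}
    - {"tx": 0.0,"ty": 0.0,"tz": 0.0,"rx": 0.0,"ry": 0.0,"rz": 0.0}

```text
t: 3.65
tool_pos: [0.5725, -0.3494, 0.1309]
ee_rot: [0.006, 0.835, 0.551, 0.002]
contact_force: [-0.4, 0.4, 0.6]
finger_gap: 0.0001
```

```bash
python3 -c "
from h import *
to(TG['wide'])"
```

```text
t 3.65 tcp [ 0.5725 -0.3494  0.1309] F [-0.38  0.39  0.57] delta(tool) [-0.0048 -0.0077  0.0408] level [0.7  0.13 0.  ]
```

Emit:
send_rows:
  deltas:
    - {"tx": -0.005,"ty": -0.0075,"tz": 0.01,"rx": 0.7,"ry": 0.1,"rz": 0.0}
    - {"tx": 0.0,"ty": 0.0,"tz": 0.01,"rx": 0.0,"ry": 0.0,"rz": 0.0}
    - {"tx": 0.0,"ty": 0.0,"tz": 0.005,"rx": 0.0,"ry": 0.0,"rz": 0.0}
    - {"tx": 0.0,"ty": 0.0,"tz": 0.0,"rx": 0.0,"ry": 0.0,"rz": 0.0}

```text
t: 4.05
tool_pos: [0.5653, -0.3512, 0.1089]
ee_rot: [0.002, 0.834, 0.551, 0.001]
contact_force: [-0.7, 0.3, -1.0]
finger_gap: -0.0003
```

```bash
python3 -c "
from h import *
to(TG['wide'])"
```

```text
t 4.05 tcp [ 0.5653 -0.3512  0.1089] F [-0.65  0.3  -1.03] delta(tool) [-0.0003 -0.0014  0.0189] level [ 0.23  0.02 -0.  ]
```

Emit:
send_rows:
  deltas:
    - {"tx": 0.0,"ty": -0.001,"tz": 0.007,"rx": 0.2,"ry": 0.0,"rz": 0.0}
    - {"tx": 0.0,"ty": 0.0,"tz": 0.005,"rx": 0.0,"ry": 0.0,"rz": 0.0}
    - {"tx": 0.0,"ty": 0.0,"tz": 0.003,"rx": 0.0,"ry": 0.0,"rz": 0.0}
    - {"tx": 0.0,"ty": 0.0,"tz": 0.003,"rx": 0.0,"ry": 0.0,"rz": 0.0}

```text
t: 4.45
tool_pos: [0.565, -0.3512, 0.0908]
ee_rot: [0.001, 0.834, 0.551, 0.0]
contact_force: [-0.1, -0.8, -0.5]
finger_gap: 0.0002
```

Emit:
send_rows:
  deltas:
    - {"tx": 0.0,"ty": 0.0,"tz": 0.003,"rx": 0.0,"ry": 0.0,"rz": 0.0}
    - {"tx": 0.0,"ty": 0.0,"tz": 0.003,"rx": 0.0,"ry": 0.0,"rz": 0.0}

```text
t: 4.65
tool_pos: [0.565, -0.3512, 0.0843]
ee_rot: [0.001, 0.834, 0.551, 0.0]
contact_force: [-0.3, 0.8, -0.3]
finger_gap: 0.0003
```

Emit:
send_rows:
  deltas:
    - {"tx": 0.0,"ty": 0.0,"tz": 0.003,"rx": 0.0,"ry": 0.0,"rz": 0.0}

```text
t: 4.75
tool_pos: [0.5651, -0.3512, 0.0811]
ee_rot: [0.001, 0.834, 0.551, 0.0]
contact_force: [-0.1, -0.1, -0.4]
finger_gap: -0.0002
```

Expected about 3 N here, but nothing shows. I'll look before going further.

```bash
python3 -c "
from h import *
to(TG['wide'])
s=eyes.camera('scene'); w=eyes.camera('wrist')
P=r.state()['tool_pos']; print(proj(s,[P]),proj(w,[P]))
a=cv2.resize(s['image'][220:320,305:405],(400,400),interpolation=cv2.INTER_CUBIC)
u=proj(w,[P])[0].astype(int); b=cv2.resize(w['image'][u[1]-80:u[1]+80,u[0]-80:u[0]+80],(400,400),interpolation=cv2.INTER_CUBIC)
cv2.imwrite('pics/c1.png',np.hstack([a,b]))"
```

```text
t 4.75 tcp [ 0.5651 -0.3512  0.0811] F [-0.07 -0.09 -0.37] delta(tool) [-0.0002 -0.0011 -0.0089] level [0.13 0.03 0.  ]
[[362.1921589  281.78733463]] [[319.67373338 283.29677263]]
```

View pics/c1.png

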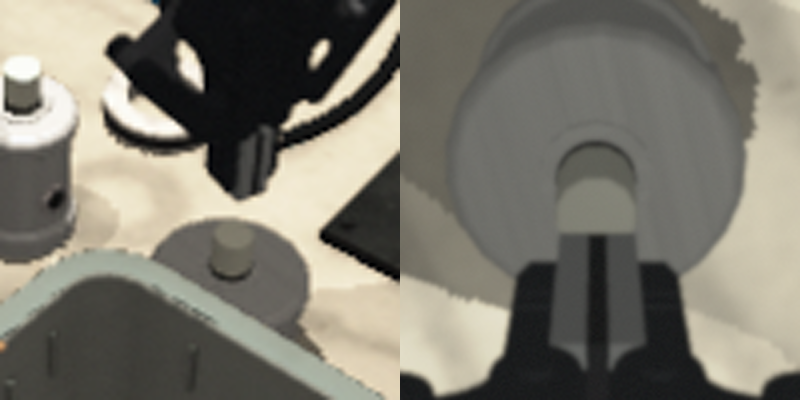

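```bash
python3 -c "
from h import *
s=eyes.camera('scene'); w=eyes.camera('wrist')
P=r.state()['tool_pos']; R=Ro.from_quat(np.roll(r.state()['ee_rot'],-1))
print('wristcam in tool',R.inv().apply(ray(w,(0,0))[0]-P), 'axis',R.inv().apply(ray(w,(320,240))[1]),'img right',R.inv().apply(ray(w,(420,240))[1]-ray(w,(320,240))[1]))
def tri(a,b):
    o1,d1=ray(s,a);o2,d2=ray(w,b); k=np.linalg.lstsq(np.c_[d1,-d2],o2-o1,rcond=None)[0]
    p,q=o1+k[0]*d1,o2+k[1]*d2; print(p.round(4),q.round(4),'in tool',R.inv().apply((p+q)/2-P).round(4))
tri((366.3,268.8),(319,296.5))
for x in (-.011,.011):
  for y in (-.0145,.0145):
    for z in (0,-.013): p=P+R.apply([x,y,z]); print(x,y,z,proj(s,[p]).round(0),proj(w,[p]).round(0))
print('button',proj(s,[TG['wide']]),proj(w,[TG['wide']]))
"
```

```text
wristcam in tool [ 0.0809057  -0.00095578 -0.17579611] axis [-0.3046242   0.00537463  0.95253982] img right [-1.57593447e-04  2.82078510e-01  3.94163746e-04]
[ 0.5715 -0.3526  0.1078] [ 0.5663 -0.3468  0.1061] in tool [ 0.0029  0.003  -0.0256]
-0.011 -0.0145 0 [[359. 288.]] [[294. 301.]]
-0.011 -0.0145 -0.013 [[359. 283.]] [[292. 313.]]
-0.011 0.0145 0 [[373. 283.]] [[346. 302.]]
-0.011 0.0145 -0.013 [[374. 277.]] [[348. 313.]]
0.011 -0.0145 0 [[352. 280.]] [[293. 264.]]
0.011 -0.0145 -0.013 [[352. 275.]] [[291. 274.]]
0.011 0.0145 0 [[366. 275.]] [[347. 264.]]
0.011 0.0145 -0.013 [[367. 270.]] [[349. 274.]]
button [[362.24038749 278.2524025 ]] [[317.84440965 290.55940001]]
```

The wrist camera's calibration agrees with the button, within about a pixel. The visible fingertip sits roughly 25–30 mm behind the reported TCP, so it hasn't touched yet. I'll go down in small rows and rely on the force for contact.

Emit:
send_rows:
  deltas:
    - {"tx": 0.0,"ty": 0.0,"tz": 0.003,"rx": 0.0,"ry": 0.0,"rz": 0.0}
    - {"tx": 0.0,"ty": 0.0,"tz": 0.003,"rx": 0.0,"ry": 0.0,"rz": 0.0}

```text
t: 5.15
tool_pos: [0.5654, -0.3515, 0.0756]
ee_rot: [0.002, 0.834, 0.551, 0.001]
contact_force: [-0.0, 0.1, 0.3]
finger_gap: 0.0002
```

Emit:
send_rows:
  deltas:
    - {"tx": 0.0,"ty": 0.0,"tz": 0.003,"rx": 0.0,"ry": 0.0,"rz": 0.0}

```text
t: 5.25
tool_pos: [0.5655, -0.3515, 0.0724]
ee_rot: [0.002, 0.834, 0.551, 0.001]
contact_force: [0.4, 0.4, 0.9]
finger_gap: 0.0
```

```bash
python3 -c "
from h import *
for i in range(4):
    s=eyes.camera('scene'); print(r.state()['contact_force'].round(2))
w=eyes.camera('wrist'); to(TG['wide'])
a=cv2.resize(s['image'][220:320,305:405],(400,400),interpolation=cv2.INTER_CUBIC)
b=cv2.resize(w['image'][203:363,240:400],(400,400),interpolation=cv2.INTER_CUBIC)
cv2.imwrite('pics/c2.png',np.hstack([a,b]))"
```

```text
[-0.86 -0.16 -0.24]
[ 0.64  0.49 -0.06]
[0.71 0.18 0.11]
[-0.28  0.16 -0.2 ]
t 5.5 tcp [ 0.5654 -0.3515  0.0726] F [-0.89 -1.56 -0.18] delta(tool) [-0.0001 -0.0015 -0.0174] level [0.19 0.03 0.  ]
```

View pics/c2.png

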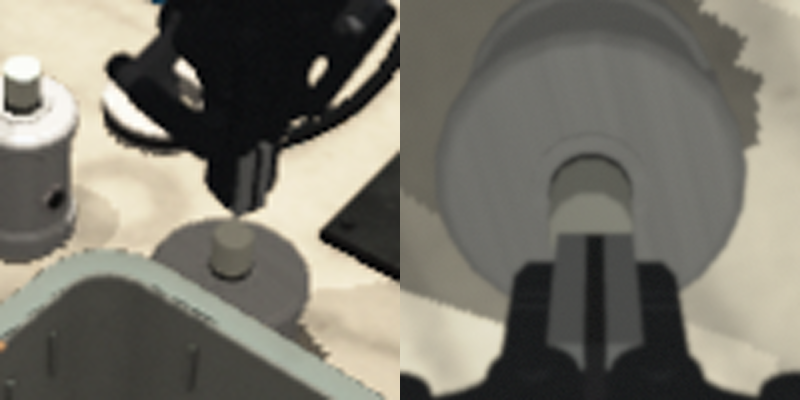

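Still not touching: the scene crop shows a gap below the tip. I estimate about 15 mm to go, so I'll approach with a small sideways correction.

Emit:
send_rows:
  deltas:
    - {"tx": 0.001,"ty": -0.002,"tz": 0.003,"rx": 0.2,"ry": 0.0,"rz": 0.0}
    - {"tx": 0.0,"ty": 0.0,"tz": 0.003,"rx": 0.0,"ry": 0.0,"rz": 0.0}

```text
t: 5.7
tool_pos: [0.5641, -0.3498, 0.0668]
ee_rot: [0.0, 0.834, 0.551, -0.0]
contact_force: [1.4, 0.0, -0.4]
finger_gap: -0.0003
```

Emit:
send_rows:
  deltas:
    - {"tx": 0.0,"ty": 0.0,"tz": 0.003,"rx": 0.0,"ry": 0.0,"rz": 0.0}

```text
t: 5.8
tool_pos: [0.5641, -0.3498, 0.0635]
ee_rot: [0.0, 0.834, 0.551, -0.0]
contact_force: [-0.2, 0.1, 0.4]
finger_gap: -0.0004
```

Emit:
send_rows:
  deltas:
    - {"tx": 0.0,"ty": 0.0,"tz": 0.002,"rx": 0.0,"ry": 0.0,"rz": 0.0}

```text
t: 5.9
tool_pos: [0.564, -0.3497, 0.0611]
ee_rot: [0.0, 0.834, 0.551, -0.0]
contact_force: [-0.1, 0.5, 0.6]
finger_gap: 0.0003
```

Emit:
send_rows:
  deltas:
    - {"tx": 0.0,"ty": 0.0,"tz": 0.002,"rx": 0.0,"ry": 0.0,"rz": 0.0}

```text
t: 6.0
tool_pos: [0.564, -0.3497, 0.0588]
ee_rot: [0.0, 0.834, 0.551, -0.0]
contact_force: [-0.3, -0.4, -0.1]
finger_gap: 0.0001
```

Emit:
send_rows:
  deltas:
    - {"tx": 0.0,"ty": 0.0,"tz": 0.002,"rx": 0.0,"ry": 0.0,"rz": 0.0}

```text
t: 6.1
tool_pos: [0.564, -0.3497, 0.0566]
ee_rot: [0.0, 0.834, 0.551, -0.0]
contact_force: [0.2, -0.6, 0.6]
finger_gap: 0.0001
```

Emit:
send_rows:
  deltas:
    - {"tx": 0.0,"ty": 0.0,"tz": 0.002,"rx": 0.0,"ry": 0.0,"rz": 0.0}

```text
t: 6.2
tool_pos: [0.564, -0.3497, 0.0544]
ee_rot: [0.0, 0.834, 0.551, -0.0]
contact_force: [0.0, 0.3, 0.0]
finger_gap: 0.0001
```

Emit:
send_rows:
  deltas:
    - {"tx": 0.0,"ty": 0.0,"tz": 0.002,"rx": 0.0,"ry": 0.0,"rz": 0.0}

```text
t: 6.3
tool_pos: [0.564, -0.3497, 0.0524]
ee_rot: [0.0, 0.834, 0.551, -0.0]
contact_force: [-0.5, 1.3, 2.7]
finger_gap: 0.0003
```

Force has appeared at TCP z≈0.0525. I'll press about 4 mm more and then look.

Emit:
send_rows:
  deltas:
    - {"tx": 0.0,"ty": 0.0,"tz": 0.002,"rx": 0.0,"ry": 0.0,"rz": 0.0}

```text
t: 6.4
tool_pos: [0.564, -0.3497, 0.0503]
ee_rot: [0.0, 0.834, 0.551, -0.0]
contact_force: [-1.7, 0.8, 2.8]
finger_gap: -0.0003
```

Emit:
send_rows:
  deltas:
    - {"tx": 0.0,"ty": 0.0,"tz": 0.002,"rx": 0.0,"ry": 0.0,"rz": 0.0}

```text
t: 6.5
tool_pos: [0.5641, -0.3497, 0.0482]
ee_rot: [0.0, 0.834, 0.551, -0.0]
contact_force: [-1.0, 0.8, 2.9]
finger_gap: 0.0001
```

```bash
python3 -c "
from h import *
s=eyes.camera('scene');w=eyes.camera('wrist'); to(TG['wide'])
a=cv2.resize(s['image'][220:320,305:405],(400,400),interpolation=cv2.INTER_CUBIC)
b=cv2.resize(w['image'][203:363,240:400],(400,400),interpolation=cv2.INTER_CUBIC)
cv2.imwrite('pics/c3.png',np.hstack([a,b]))"
```

```text
t 6.6 tcp [ 0.564  -0.3497  0.0481] F [ 1.25 -0.28  0.3 ] delta(tool) [-0.0012  0.0005 -0.0419] level [-0.01  0.03 -0.  ]
```

View pics/c3.png

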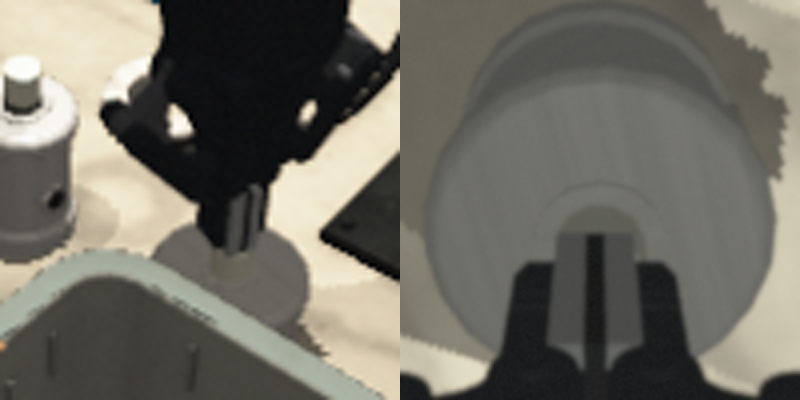

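The tip is on the button, pressed roughly 5–6 mm. About 5.5 mm more gives a depth near 11–12 mm, well short of the stop.

Emit:
send_rows:
  deltas:
    - {"tx": 0.0,"ty": 0.0,"tz": 0.002,"rx": 0.0,"ry": 0.0,"rz": 0.0}
    - {"tx": 0.0,"ty": 0.0,"tz": 0.002,"rx": 0.0,"ry": 0.0,"rz": 0.0}

```text
t: 6.8
tool_pos: [0.5641, -0.3498, 0.0441]
ee_rot: [0.0, 0.834, 0.551, -0.0]
contact_force: [-0.7, 1.5, 3.6]
finger_gap: -0.0
```

Emit:
send_rows:
  deltas:
    - {"tx": 0.0,"ty": 0.0,"tz": 0.0015,"rx": 0.0,"ry": 0.0,"rz": 0.0}

```text
t: 6.9
tool_pos: [0.5641, -0.3498, 0.0425]
ee_rot: [0.0, 0.834, 0.551, -0.0]
contact_force: [-0.2, 1.8, 2.5]
finger_gap: -0.0001
```

Wide is pressed about 11 mm. Lift straight up, then move to the middle head.

Emit:
send_rows:
  deltas:
    - {"tx": 0.0,"ty": 0.0,"tz": -0.01,"rx": 0.0,"ry": 0.0,"rz": 0.0}
    - {"tx": 0.0,"ty": 0.0,"tz": -0.025,"rx": 0.0,"ry": 0.0,"rz": 0.0}
    - {"tx": 0.0,"ty": 0.0,"tz": -0.04,"rx": 0.0,"ry": 0.0,"rz": 0.0}
    - {"tx": 0.03,"ty": -0.008,"tz": -0.01,"rx": 0.0,"ry": 0.0,"rz": 0.0}
    - {"tx": 0.035,"ty": -0.01,"tz": 0.0,"rx": 0.0,"ry": 0.0,"rz": 0.0}
    - {"tx": 0.025,"ty": -0.007,"tz": 0.0,"rx": 0.0,"ry": 0.0,"rz": 0.0}
    - {"tx": 0.01,"ty": -0.003,"tz": 0.0,"rx": 0.0,"ry": 0.0,"rz": 0.0}
    - {"tx": 0.0,"ty": 0.0,"tz": 0.0,"rx": 0.0,"ry": 0.0,"rz": 0.0}

```text
t: 7.7
tool_pos: [0.5778, -0.2453, 0.1346]
ee_rot: [0.001, 0.835, 0.55, 0.0]
contact_force: [-0.2, -0.2, 0.3]
finger_gap: 0.0001
```

```bash
python3 -c "
from h import *
to(TG['middle'])
s=eyes.camera('scene');w=eyes.camera('wrist')
print(proj(w,[TG['middle'],TG['wide'],(.564,-.351,.079)]).round(1))
a=cv2.resize(s['image'][200:320,285:405],(400,400),interpolation=cv2.INTER_CUBIC)
b=cv2.resize(w['image'],(533,400))
cv2.imwrite('pics/c4.png',np.hstack([a,b])[:,:800])"
```

```text
t 7.7 tcp [ 0.5778 -0.2453  0.1346] F [-0.22 -0.21  0.34] delta(tool) [ 0.0245 -0.006   0.0346] level [0.14 0.04 0.  ]
[[309.2 221.3]
 [357.4 381.4]
 [355.9 371.7]]
```

View pics/c4.png

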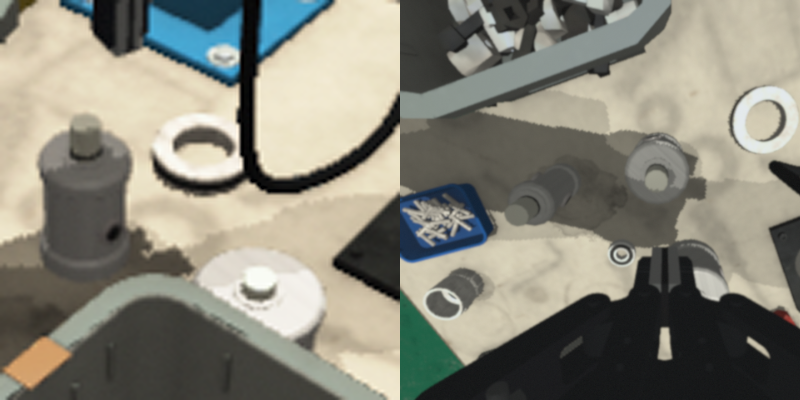

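The wide button is now low, with its band inside and the head in place. Aligning over the middle head.

Emit:
send_rows:
  deltas:
    - {"tx": 0.015,"ty": -0.004,"tz": 0.0,"rx": 0.1,"ry": 0.0,"rz": 0.0}
    - {"tx": 0.009,"ty": -0.002,"tz": 0.01,"rx": 0.0,"ry": 0.0,"rz": 0.0}
    - {"tx": 0.0,"ty": 0.0,"tz": 0.015,"rx": 0.0,"ry": 0.0,"rz": 0.0}
    - {"tx": 0.0,"ty": 0.0,"tz": 0.01,"rx": 0.0,"ry": 0.0,"rz": 0.0}
    - {"tx": 0.0,"ty": 0.0,"tz": 0.0,"rx": 0.0,"ry": 0.0,"rz": 0.0}

```text
t: 8.3
tool_pos: [0.5798, -0.2255, 0.0953]
ee_rot: [0.001, 0.837, 0.547, -0.002]
contact_force: [0.2, -0.1, -0.0]
finger_gap: 0.0001
```

```bash
python3 -c "
from h import *
to(TG['middle'])
s=eyes.camera('scene');w=eyes.camera('wrist')
print(proj(w,[TG['middle']]).round(1))
a=cv2.resize(s['image'][190:290,250:350],(400,400),interpolation=cv2.INTER_CUBIC)
b=cv2.resize(w['image'][203:363,240:400],(400,400),interpolation=cv2.INTER_CUBIC)
cv2.imwrite('pics/c5.png',np.hstack([a,b])[:,:800])"
```

```text
t 8.3 tcp [ 0.5798 -0.2255  0.0953] F [ 0.19 -0.06 -0.01] delta(tool) [ 0.0055 -0.     -0.0047] level [-0.02  0.21 -0.  ]
[[319.1 276.4]]
```

View pics/c5.png

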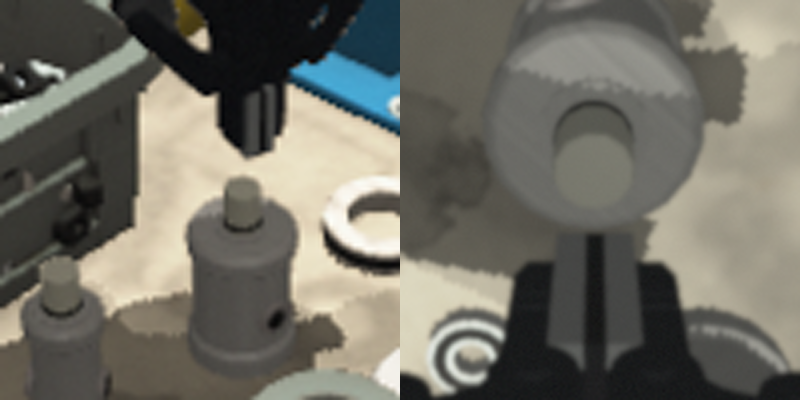

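The button shows at (317.6,271.4), against a predicted (319,276). That is about 2.5 mm further along tool x, so I'll shift by 8 mm in total and then descend.

Emit:
send_rows:
  deltas:
    - {"tx": 0.005,"ty": -0.0005,"tz": 0.0,"rx": 0.0,"ry": 0.2,"rz": 0.0}
    - {"tx": 0.002,"ty": 0.0,"tz": 0.004,"rx": 0.0,"ry": 0.0,"rz": 0.0}
    - {"tx": 0.0,"ty": 0.0,"tz": 0.006,"rx": 0.0,"ry": 0.0,"rz": 0.0}
    - {"tx": 0.0,"ty": 0.0,"tz": 0.004,"rx": 0.0,"ry": 0.0,"rz": 0.0}
    - {"tx": 0.0,"ty": 0.0,"tz": 0.003,"rx": 0.0,"ry": 0.0,"rz": 0.0}

```text
t: 8.9
tool_pos: [0.5837, -0.2196, 0.0798]
ee_rot: [0.001, 0.837, 0.547, 0.001]
contact_force: [0.3, -0.4, 0.9]
finger_gap: 0.0001
```

```bash
python3 -c "
from h import *
to((.583,-.2182,.066))"
```

```text
t 8.9 tcp [ 0.5837 -0.2196  0.0798] F [ 0.33 -0.36  0.86] delta(tool) [ 0.001  -0.0013  0.0138] level [ 0.2  -0.03  0.  ]
```

Emit:
send_rows:
  deltas:
    - {"tx": 0.001,"ty": -0.001,"tz": 0.003,"rx": 0.2,"ry": 0.0,"rz": 0.0}
    - {"tx": 0.0,"ty": 0.0,"tz": 0.003,"rx": 0.0,"ry": 0.0,"rz": 0.0}

```text
t: 9.1
tool_pos: [0.5831, -0.2183, 0.0731]
ee_rot: [-0.0, 0.837, 0.547, 0.0]
contact_force: [0.5, -0.7, 0.5]
finger_gap: 0.0001
```

Emit:
send_rows:
  deltas:
    - {"tx": 0.0,"ty": 0.0,"tz": 0.003,"rx": 0.0,"ry": 0.0,"rz": 0.0}

```text
t: 9.2
tool_pos: [0.5831, -0.2183, 0.0699]
ee_rot: [-0.0, 0.837, 0.547, 0.0]
contact_force: [-0.3, -0.6, -0.4]
finger_gap: 0.0
```

Emit:
send_rows:
  deltas:
    - {"tx": 0.0,"ty": 0.0,"tz": 0.002,"rx": 0.0,"ry": 0.0,"rz": 0.0}

```text
t: 9.3
tool_pos: [0.583, -0.2183, 0.0675]
ee_rot: [-0.0, 0.837, 0.547, -0.0]
contact_force: [0.3, -0.3, 0.8]
finger_gap: -0.0
```

Emit:
send_rows:
  deltas:
    - {"tx": 0.0,"ty": 0.0,"tz": 0.002,"rx": 0.0,"ry": 0.0,"rz": 0.0}

```text
t: 9.4
tool_pos: [0.583, -0.2183, 0.0654]
ee_rot: [-0.0, 0.837, 0.547, -0.0]
contact_force: [-0.4, -0.2, 2.7]
finger_gap: -0.0001
```

Emit:
send_rows:
  deltas:
    - {"tx": 0.0,"ty": 0.0,"tz": 0.002,"rx": 0.0,"ry": 0.0,"rz": 0.0}

```text
t: 9.5
tool_pos: [0.583, -0.2184, 0.0633]
ee_rot: [-0.0, 0.837, 0.547, 0.0]
contact_force: [-0.8, 0.5, 2.0]
finger_gap: -0.0
```

Contact at about 0.066. Pressing to TCP z≈0.055.

Emit:
send_rows:
  deltas:
    - {"tx": 0.0,"ty": 0.0,"tz": 0.002,"rx": 0.0,"ry": 0.0,"rz": 0.0}
    - {"tx": 0.0,"ty": 0.0,"tz": 0.002,"rx": 0.0,"ry": 0.0,"rz": 0.0}

```text
t: 9.7
tool_pos: [0.5831, -0.2184, 0.0593]
ee_rot: [-0.0, 0.837, 0.547, 0.0]
contact_force: [-1.9, 1.0, 2.5]
finger_gap: -0.0
```

Emit:
send_rows:
  deltas:
    - {"tx": 0.0,"ty": 0.0,"tz": 0.002,"rx": 0.0,"ry": 0.0,"rz": 0.0}

```text
t: 9.8
tool_pos: [0.5831, -0.2184, 0.0572]
ee_rot: [-0.0, 0.837, 0.547, 0.0]
contact_force: [-0.6, 0.9, 2.7]
finger_gap: -0.0002
```

Emit:
send_rows:
  deltas:
    - {"tx": 0.0,"ty": 0.0,"tz": 0.002,"rx": 0.0,"ry": 0.0,"rz": 0.0}

```text
t: 9.9
tool_pos: [0.5831, -0.2183, 0.055]
ee_rot: [-0.0, 0.837, 0.547, 0.0]
contact_force: [-1.3, -0.0, 3.2]
finger_gap: -0.0002
```

Emit:
send_rows:
  deltas:
    - {"tx": 0.0,"ty": 0.0,"tz": -0.01,"rx": 0.0,"ry": 0.0,"rz": 0.0}
    - {"tx": 0.0,"ty": 0.0,"tz": -0.025,"rx": 0.0,"ry": 0.0,"rz": 0.0}
    - {"tx": 0.0,"ty": 0.0,"tz": -0.04,"rx": 0.0,"ry": 0.0,"rz": 0.0}
    - {"tx": -0.008,"ty": -0.03,"tz": -0.01,"rx": 0.0,"ry": 0.0,"rz": 0.0}
    - {"tx": -0.01,"ty": -0.035,"tz": 0.0,"rx": 0.0,"ry": 0.0,"rz": 0.0}
    - {"tx": -0.007,"ty": -0.02,"tz": 0.0,"rx": 0.0,"ry": 0.0,"rz": 0.0}
    - {"tx": 0.0,"ty": 0.0,"tz": 0.0,"rx": 0.0,"ry": 0.0,"rz": 0.0}

```text
t: 10.6
tool_pos: [0.4927, -0.2075, 0.1463]
ee_rot: [0.001, 0.837, 0.547, 0.001]
contact_force: [0.5, -0.7, 0.9]
finger_gap: -0.0002
```

```bash
python3 -c "
from h import *
to((.480,-.2,.110))"
```

```text
t 10.6 tcp [ 0.4927 -0.2075  0.1463] F [ 0.48 -0.69  0.91] delta(tool) [ 0.0018 -0.0147  0.0362] level [ 0.1  -0.04 -0.  ]
```

Next come down to TCP z≈0.105, where the tip is about 0.14, and check the alignment.

Emit:
send_rows:
  deltas:
    - {"tx": 0.001,"ty": -0.009,"tz": 0.01,"rx": 0.1,"ry": 0.0,"rz": 0.0}
    - {"tx": 0.001,"ty": -0.005,"tz": 0.015,"rx": 0.0,"ry": 0.0,"rz": 0.0}
    - {"tx": 0.0,"ty": 0.0,"tz": 0.01,"rx": 0.0,"ry": 0.0,"rz": 0.0}
    - {"tx": 0.0,"ty": 0.0,"tz": 0.0,"rx": 0.0,"ry": 0.0,"rz": 0.0}

```text
t: 11.0
tool_pos: [0.483, -0.2003, 0.1128]
ee_rot: [0.001, 0.837, 0.547, 0.002]
contact_force: [0.3, 0.0, 1.1]
finger_gap: -0.0001
```

```bash
python3 -c "
from h import *
to((.480,-.2,.110))
s=eyes.camera('scene');w=eyes.camera('wrist')
print(proj(w,[TG['narrow'],(.480,-.2,.11)]).round(1))
a=cv2.resize(s['image'][210:310,240:340],(400,400),interpolation=cv2.INTER_CUBIC)
b=cv2.resize(w['image'][203:363,240:400],(400,400),interpolation=cv2.INTER_CUBIC)
cv2.imwrite('pics/c6.png',np.hstack([a,b])[:,:800])"
```

```text
t 11.0 tcp [ 0.483  -0.2003  0.1128] F [0.35 0.01 1.06] delta(tool) [-0.0009 -0.0029  0.0028] level [ 0.27 -0.13  0.  ]
[[313.7 285.5]
 [313.8 281.8]]
```

View pics/c6.png

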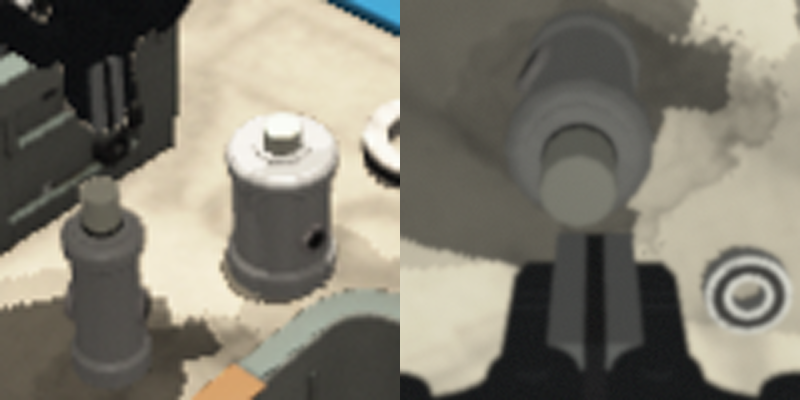

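The middle button is down and the head is upright. The narrow button is at about (311.6,279), so I'll aim at (0.4793,-0.199).

Emit:
send_rows:
  deltas:
    - {"tx": 0.0,"ty": -0.003,"tz": 0.003,"rx": 0.3,"ry": -0.1,"rz": 0.0}
    - {"tx": 0.0,"ty": 0.0,"tz": 0.007,"rx": 0.0,"ry": 0.0,"rz": 0.0}
    - {"tx": 0.0,"ty": 0.0,"tz": 0.007,"rx": 0.0,"ry": 0.0,"rz": 0.0}
    - {"tx": 0.0,"ty": 0.0,"tz": 0.003,"rx": 0.0,"ry": 0.0,"rz": 0.0}

```text
t: 11.5
tool_pos: [0.4818, -0.1999, 0.0934]
ee_rot: [0.001, 0.837, 0.547, 0.001]
contact_force: [-0.4, -0.4, 0.3]
finger_gap: 0.0
```

```bash
python3 -c "
from h import *
to((.4793,-.199,.076))"
```

```text
t 11.5 tcp [ 0.4818 -0.1999  0.0934] F [-0.42 -0.37  0.32] delta(tool) [-0.0002 -0.0026  0.0174] level [ 0.13 -0.03 -0.  ]
```

Emit:
send_rows:
  deltas:
    - {"tx": 0.0,"ty": -0.0025,"tz": 0.003,"rx": 0.1,"ry": 0.0,"rz": 0.0}
    - {"tx": 0.0,"ty": 0.0,"tz": 0.003,"rx": 0.0,"ry": 0.0,"rz": 0.0}
    - {"tx": 0.0,"ty": 0.0,"tz": 0.003,"rx": 0.0,"ry": 0.0,"rz": 0.0}

```text
t: 11.8
tool_pos: [0.4791, -0.1989, 0.0833]
ee_rot: [-0.0, 0.837, 0.547, 0.0]
contact_force: [-0.9, -0.1, -0.8]
finger_gap: 0.0005
```

Emit:
send_rows:
  deltas:
    - {"tx": 0.0,"ty": 0.0,"tz": 0.003,"rx": 0.0,"ry": 0.0,"rz": 0.0}

```text
t: 11.9
tool_pos: [0.4791, -0.1988, 0.0801]
ee_rot: [-0.0, 0.837, 0.547, 0.0]
contact_force: [0.1, 0.8, 0.5]
finger_gap: 0.0
```

Emit:
send_rows:
  deltas:
    - {"tx": 0.0,"ty": 0.0,"tz": 0.002,"rx": 0.0,"ry": 0.0,"rz": 0.0}

```text
t: 12.0
tool_pos: [0.4791, -0.1988, 0.0778]
ee_rot: [-0.0, 0.837, 0.547, 0.0]
contact_force: [0.9, 0.9, -0.5]
finger_gap: -0.0
```

Emit:
send_rows:
  deltas:
    - {"tx": 0.0,"ty": 0.0,"tz": 0.002,"rx": 0.0,"ry": 0.0,"rz": 0.0}

```text
t: 12.1
tool_pos: [0.4791, -0.1989, 0.0757]
ee_rot: [-0.0, 0.837, 0.547, 0.0]
contact_force: [0.8, -0.0, 0.8]
finger_gap: 0.0
```

Emit:
send_rows:
  deltas:
    - {"tx": 0.0,"ty": 0.0,"tz": 0.002,"rx": 0.0,"ry": 0.0,"rz": 0.0}

```text
t: 12.2
tool_pos: [0.4792, -0.1989, 0.0736]
ee_rot: [-0.0, 0.837, 0.547, 0.0]
contact_force: [-0.9, 0.3, 3.7]
finger_gap: 0.0002
```

Contact at about 0.075. Pressing to about 0.064.

Emit:
send_rows:
  deltas:
    - {"tx": 0.0,"ty": 0.0,"tz": 0.002,"rx": 0.0,"ry": 0.0,"rz": 0.0}
    - {"tx": 0.0,"ty": 0.0,"tz": 0.002,"rx": 0.0,"ry": 0.0,"rz": 0.0}

```text
t: 12.4
tool_pos: [0.4793, -0.1989, 0.0695]
ee_rot: [0.0, 0.837, 0.547, 0.0]
contact_force: [-0.9, 1.0, 2.7]
finger_gap: 0.0002
```

Emit:
send_rows:
  deltas:
    - {"tx": 0.0,"ty": 0.0,"tz": 0.002,"rx": 0.0,"ry": 0.0,"rz": 0.0}

```text
t: 12.5
tool_pos: [0.4793, -0.1989, 0.0674]
ee_rot: [-0.0, 0.837, 0.547, 0.0]
contact_force: [-1.0, -0.4, 3.0]
finger_gap: 0.0002
```

Emit:
send_rows:
  deltas:
    - {"tx": 0.0,"ty": 0.0,"tz": 0.002,"rx": 0.0,"ry": 0.0,"rz": 0.0}

```text
t: 12.6
tool_pos: [0.4793, -0.1989, 0.0652]
ee_rot: [-0.0, 0.837, 0.547, 0.0]
contact_force: [-1.2, -0.6, 2.5]
finger_gap: -0.0
```

Emit:
send_rows:
  deltas:
    - {"tx": 0.0,"ty": 0.0,"tz": 0.0015,"rx": 0.0,"ry": 0.0,"rz": 0.0}

```text
t: 12.7
tool_pos: [0.4793, -0.1989, 0.0636]
ee_rot: [-0.0, 0.837, 0.547, 0.0]
contact_force: [-0.8, 0.4, 2.8]
finger_gap: -0.0002
```

Emit:
send_rows:
  deltas:
    - {"tx": 0.0,"ty": 0.0,"tz": -0.01,"rx": 0.0,"ry": 0.0,"rz": 0.0}
    - {"tx": 0.0,"ty": 0.0,"tz": -0.025,"rx": 0.0,"ry": 0.0,"rz": 0.0}
    - {"tx": 0.0,"ty": 0.0,"tz": -0.04,"rx": 0.0,"ry": 0.0,"rz": 0.0}
    - {"tx": 0.0,"ty": 0.0,"tz": -0.04,"rx": 0.0,"ry": 0.0,"rz": 0.0}
    - {"tx": 0.04,"ty": 0.0,"tz": -0.03,"rx": 0.0,"ry": 0.0,"rz": 0.0}
    - {"tx": 0.04,"ty": 0.0,"tz": 0.0,"rx": 0.0,"ry": 0.0,"rz": 0.0}
    - {"tx": 0.04,"ty": 0.0,"tz": 0.0,"rx": 0.0,"ry": 0.0,"rz": 0.0}
    - {"tx": 0.03,"ty": 0.0,"tz": 0.0,"rx": 0.0,"ry": 0.0,"rz": 0.0}
    - {"tx": 0.0,"ty": 0.0,"tz": 0.0,"rx": 0.0,"ry": 0.0,"rz": 0.0}

```text
t: 13.6
tool_pos: [0.5412, -0.0591, 0.2197]
ee_rot: [0.001, 0.839, 0.544, 0.002]
contact_force: [-0.4, 1.2, 0.5]
finger_gap: 0.0001
```

```bash
python3 -c "
from h import *
s=eyes.camera('scene'); print(r.state()['t'],r.state()['tool_pos'])
cv2.imwrite('pics/f1.png',cv2.resize(s['image'][220:320,240:390],None,fx=5.3,fy=5.3,interpolation=cv2.INTER_CUBIC))"
```

```text
13.65 [ 0.5404419  -0.06109634  0.21985204]
```

View pics/f1.png

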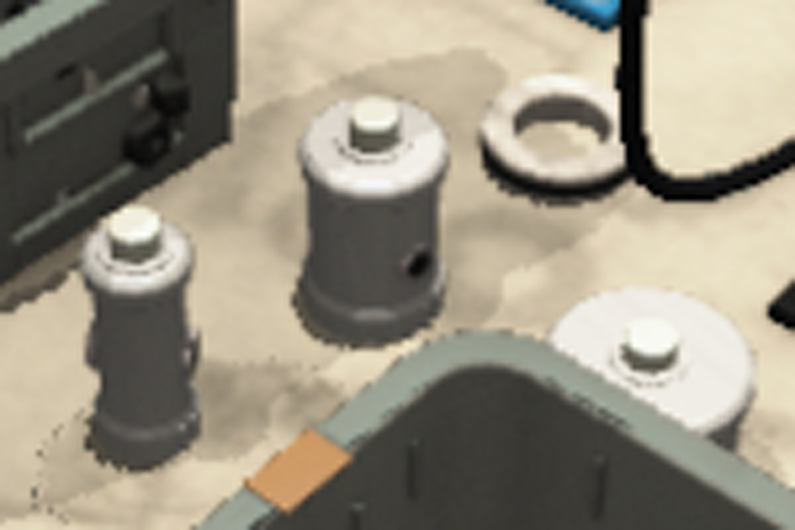

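All three buttons are down by about half their travel. The heads stand exactly where they were in the first crop, and the arm is clear.

```bash
python3 -c "
from rig import r
print(r.close_job())"
```

```text
the job is handed in; nothing more can be done
None
```

I pressed the three white buttons in the order wide, middle, narrow, using the closed fingertips. I handed the job in at about 13.7 s, with the arm clear at a height of 0.22 m.

- **Press depth:** each button went in about 11–12 mm, estimated from first contact to the end of the press. That is past the 6 mm the band needs and short of the 20 mm stop.
- **Force:** the wrist read about 2–4 N while pressing.
- **Last picture:** all three buttons are low with the bands gone. The heads are upright and look unmoved against the first crop, and the ring is undisturbed. The final crop did not show the collar or bearing; the arm was never near the collar, and the bearing looked undisturbed in the wrist view before the last press.

**What disagreed:**
- **Fingertip position:** the real fingertip sat about 35 mm behind the reported TCP. My first approach therefore showed no force, so I checked with pictures and found each contact by force instead.
- **Button positions:** the first position estimates for the middle and narrow buttons were about 2–3 mm off. I corrected both using the wrist camera.

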